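# Clamp the grinding jar in the herb mill

### The job

The closed steel grinding jar already stands in the herb mill's cup. Swing the red clamp arm over it as far as the arm goes, then screw the black knurled knob down clockwise, regripping as needed, until it is fully home on the arm and the sprung pad holds the jar; then let go. Do not knock the jar over, and leave the blue-lidded spare jar where it stands.

Things in the scene. Friction and masses are not known exactly. Their poses are not given: they have to be found in the camera images.
- knob_grip (a point): Black knurled round clamp knob, 43 mm in diameter and 34 mm high, axis vertical, with a white index line on its top. This point is on its axis, 24 mm above its underside (10 mm below its top), a good height to grip it from above; it starts 214 to 216 mm above the table and is about 199 mm above it when the knob is home. The knob rides on the free end of the red clamp arm and sinks 9 mm per turn clockwise. Nothing stands beside it within 40 mm at that height.
- knob (a joint): Turn of the knob about its vertical axis relative to the clamp arm, rad. 0 is fully unscrewed (a stop); it grows clockwise as seen from above; 12.57 (2 turns) is fully home against a hard stop, the knob's underside resting on the steel collar on the arm. It turns with about 0.05 N m of friction and stays where it is left. It starts between 0.6 and 2.2.
- yoke (a joint): Swing of the red clamp arm about its vertical post, rad. It grows clockwise as seen from above; 1.5 is its stop, where the knob and pad stand over the jar. It starts between 0 and 0.5, swung aside. About 0.12 N m of friction (1 to 2 N at the knob), stays where it is left. With the knob unscrewed as at the start, the pad passes 10 to 13 mm above the jar.
- yoke_post (a point): Point on the vertical pivot axis of the clamp arm, at the height of the arm's underside (150 mm above the table). The knob's axis is 105 mm from this axis. The arm is 26 mm wide, 16 mm thick, its top 166 mm above the table (172 mm at the pivot, with a pin up to 178 mm, and 174 mm at the collar under the knob). This point's x axis points from the post to the centre of the jar's cup, where the knob ends up.
- pad: Black rubber pressure pad under the arm's free end, 32 mm in diameter, on the knob's axis; origin at the centre of its underside. It sinks with the knob and is sprung (2.5 N per mm, 9 mm of travel): it meets the jar at about 9.4 rad of knob turn and is pushed in 4.5 mm when the knob is home, pressing with about 11 N.
- jar: Steel grinding jar with a steel lid, 64 mm in diameter and 65 mm high, 0.6 kg or so, loose in a round cup on the mill (3 mm of play all round, wall 14 mm high). Origin at the centre of its underside, 56 mm above the table.
- spare_jar: Spare grinding jar with a blue lid, 64 mm in diameter and 65 mm high, loose on the mill's deck beside the clamp; origin at the centre of its underside, 50 mm above the table. Leave it.
Things that resemble listed ones, but are neither listed nor needed, are in the scene too. What is shaped like the jar but turquoise or yellow is not meant.

How it is judged:
By the outcome, as a careful person would: the job done as asked, in the order asked, and still so for the second after the job is handed in, with the robot touching nothing.
It also fails if it takes over 72 s, if anything falls off the work surface, if the arm or the gripper's body presses on something with over 40 N, if the wrist force passes 120 N, or if a joint passes its speed limit or range.

### The arm

A 6-joint arm with a two-finger parallel gripper is mounted at the origin on the work surface. World frame = base frame: x ahead of the robot, y to its left, z up, the work surface at z = 0. Lengths are in mm, angles in degrees, forces in N, time in s.
With the tool pointing down it reaches from about 225 to 725 mm from the base axis. Payload 3.1 kg.
Tool frame: the origin (TCP) lies midway between the tips of the shut fingers; the grasp point (between the pads) lies 19 mm behind it; z points along the fingers, y is the line along which they close (so a half turn about z gives the same grasp; the last joint's range is limited). The gripper opens to 85 mm and grips with 20 to 120 N. Pads are 22 mm wide; open, the fingers measure 114 mm over their backs; the gripper's body (76 mm by 85 mm) begins 54 mm behind the grasp point. The pads swing forward as they close: fully open they stand 13 mm farther back than shut.
Start: joints at [-80.89, 2.75, 5.684, 92.934, 0, 82.678], TCP at [148.499, -503.553, 231.312] pointing down, gripper open.
Joint ranges: [-166.93, 166.93], [-56.73, 111.36], [-69.38, 81.34], [-121.58, 131.49], [-85.45, 84.26], [-180, 180]. Speed limits (degrees/s): [159.86, 159.86, 180, 180, 180, 180].

### API

Orientations are given as [roll, pitch, yaw] about the fixed x, y, z axes, in that order (R = Rz(yaw) Ry(pitch) Rx(roll)).
In Python, from station import * gives the robot as it stands.
- The arm moves only by the tool arm_command, never from a script. Its argument "deltas" is a list of rows, each an object with "offset": the shift along the tool's x, y, z in cm, a list of three; "rotation": the turn, a rotation vector about the tool's x, y, z in degrees, a list of three; "gripper": the finger opening in cm, from 0 to 8.54. In form: [{"offset": [tx, ty, tz], "rotation": [ax, ay, az], "gripper": gripper}, ...]. A call has 1 to 12 rows; each row shifts and turns the commanded pose from where the row before left it, along the tool's axes as they then stand; what a row does not reach is not made up. A row lasts 1/8 s, in which the tool goes at most 62.5 mm and 10.7 degrees, less where a joint would pass 70% of its speed; a pose out of reach is approached as far as the arm can. A call is refused whole if a number of a shift passes 6.25 or a number of a turn 10.7, either way. A call with a gripper value outside its range is refused whole. The fingers move at their own pace and stop on an object; "newtons" is the grip in N (left out, the last holds). Time passes only in rows, so rows that do not move let the fingers close. It gives the time, the measured TCP pose, the force, the opening and the grip force at its end, in the units of the state.
- observe(): the state, without advancing time (a new reading comes with each control period).
- snapshot(name): name is "scene" or "top" or "wrist"; returns a dict with "color" (480x640x3 uint8, red, green, blue), "vertical_fov" (degrees; the focal length in pixels is half the picture's height over the tangent of half this angle, whatever the lens; pixels are square), "cx", "cy" (the principal point, pixels), "camera_from_world" (4x4, takes a point from world to camera coordinates). Camera axes: x right, y down, z forward; pixel columns grow to the right and rows downward; lengths in mm; the calibration is good to about 2 mm. A picture is of the moment at which its call begins. There is no depth.
- close_job(): hands the job in; it is judged then, once.
Trained networks look in a picture, given as the dict that the camera call returned (one of the last four; its "shot" number tells which), for a name from the list of things; names that differ only in an ending like _2 or _b are one class to them, and where a whole thing is asked for, a point or a joint stands for the part that bears it (a point fixed in the world has none). Each returns a list of dicts, best first, with "confidence" (0 to 1); they miss things now and then, are a little off and sometimes report something else, mostly with a low value. They report only what shows in the picture. A call takes as long as a camera call. They do not tell look-alikes from the thing itself.
- spot_in(thing, picture): "uv" ([column, row] in pixels, amid what is visible of it).
- regions_of(thing, picture): "pixels" (480x640 bool, what is visible of it) and "uv" ([column, row] in pixels, amid what is visible of it).
The state is a dict: "clock": time; "q": joint angles; "qvel": joint speeds; "joint_torque": joint torques, N m; "tcp_pos": TCP position; "orientation": TCP orientation; "force": force on the tool from outside, world axes, zero at the start; "ft_torque": the same for the moment, N m; "finger_gap": finger opening in mm; "grip_force": force on a finger pad.
Only numpy, scipy, OpenCV 4.12 (cv2) and the standard library are available. Lean on these libraries where they do the work, as an engineer would, in place of code of your own. Each camera call takes 0.05 s, during which the arm holds its last target. There are 200 camera calls.

## Working session

There is one attempt and no reset: what is moved stays moved. The work goes in short steps, Python scripts to look and compute and a tool call to move; the robot and the scene stay as the last step left them, time stands still between calls to the robot, and variables do not carry over. Pictures are saved under pics/ and viewed, at most 10 in all, crops included, and the job is handed in when it is done.

Besides the shell and the picture viewer there is one more tool, called after "Emit:" in YAML: its name, and indented under it one key for each argument. arm_command: Moves the arm, as the interface text tells. Its arguments: {"type":"object","properties":{"deltas":{"type":"array"},"newtons":{"type":"number"}},"required":["deltas"]}

```bash
mkdir -p pics; cat > h.py <<'E'
from station import *
import numpy as np, cv2
def K(p):
    f=240/np.tan(np.radians(p["vertical_fov"])/2); return f,p["cx"],p["cy"]
def proj(p,X):
    f,cx,cy=K(p); T=np.array(p["camera_from_world"]); c=T[:3,:3]@np.array(X,float)+T[:3,3]
    return np.array([cx+f*c[0]/c[2],cy+f*c[1]/c[2]])
def ray(p,uv):
    f,cx,cy=K(p); T=np.array(p["camera_from_world"]); R=T[:3,:3]
    o=-R.T@T[:3,3]; d=R.T@np.array([(uv[0]-cx)/f,(uv[1]-cy)/f,1]); return o,d
def atz(p,uv,z):
    o,d=ray(p,uv); return o+d*(z-o[2])/d[2]
def save(p,n,crop=None,s=1):
    im=p["color"][...,::-1]
    if crop: a,b,c,d=crop; im=im[b:d,a:c]
    cv2.imwrite("pics/"+n,cv2.resize(im,None,fx=s,fy=s,interpolation=cv2.INTER_CUBIC))
E
python3 - <<'E'
from h import *
s=observe();print(s["tcp_pos"],s["orientation"],s["clock"],s["finger_gap"])
ims=[]
for n in("scene","top"):
    p=snapshot(n); save(p,n+"0.png")
    print(n,K(p),ray(p,(320,240)))
    for t,z in(("knob_grip",220),("jar",121),("spare_jar",115),("pad",150)):
        for r in spot_in(t,p)[:4]: print(t,np.round(r["uv"]),round(r["confidence"],2),np.round(atz(p,r["uv"],z)))
E
```

```text
[ 148.39519103 -502.93529917  230.09088212] [-1.79862624e+02 -1.70209170e-02  1.64314444e+01] 0.0 85.15092294113857
scene (np.float64(623.9933344939662), 320.687117022925, 230.3395589731096) (array([1451.7541786 ,  189.69551671,  722.17438877]), array([-0.81088288, -0.14689559, -0.56668469]))
knob_grip [401. 189.] 0.94 [568. 163. 220.]
jar [335. 248.] 0.98 [612.  62. 121.]
jar [268. 355.] 0.93 [871.  12. 121.]
jar [454. 254.] 0.7 [596. 259. 121.]
jar [454. 304.] 0.67 [723. 258. 121.]
spare_jar [280. 230.] 0.63 [565. -42. 115.]
pad [400. 224.] 0.55 [566. 166. 150.]
top (np.float64(594.6690993164957), 323.10017502972545, 235.73386992115175) (array([ 539.35095635,   43.96896309, 1129.17153291]), array([ 0.07044684,  0.03309548, -0.99700581]))
knob_grip [264. 279.] 0.56 [544. 160. 220.]
jar [332. 263.] 0.84 [572.  57. 121.]
jar [371. 151.] 0.65 [763. -10. 121.]
jar [220. 242.] 0.63 [608. 249. 121.]
jar [221. 311.] 0.63 [490. 245. 121.]
spare_jar [396. 292.] 0.77 [522. -52. 115.]
```

View pics/scene0.png

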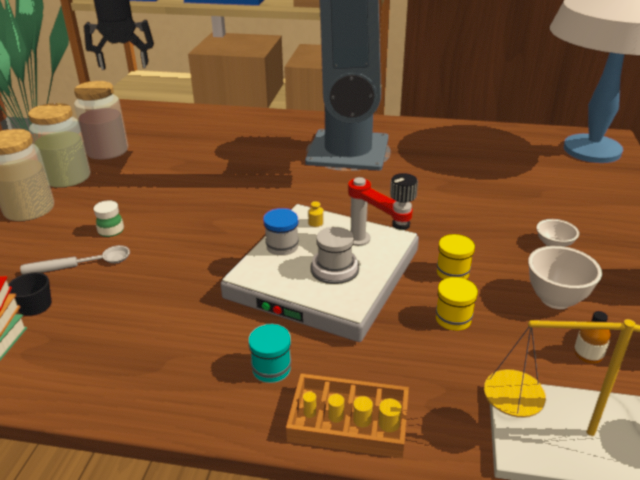

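View pics/top0.png

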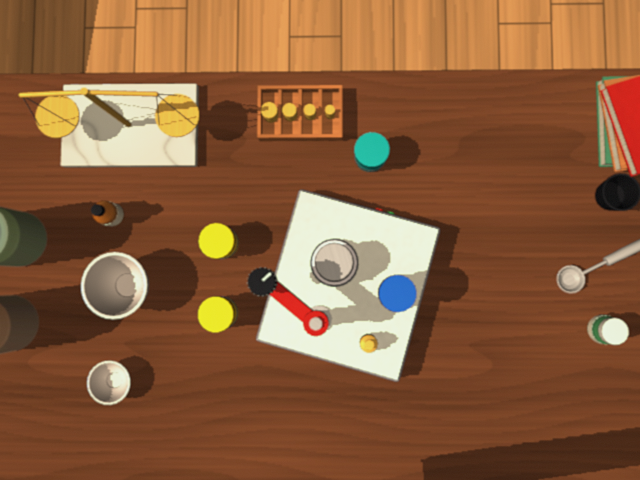

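The steel jar in the cup is at top (333,262) and scene (335,248). It is the only uncoloured one: the yellow jars at top (216,240) and (216,314) and the turquoise one at (371,150) are not meant. The blue-lidded spare is at top (397,292). The knob is at top (263,281) and the post at (316,322), so the clockwise swing goes up over the jar.

```bash
cat >> h.py <<'E'
from scipy.optimize import least_squares
def bbox(p,c,r,h0,h1):
    a=np.linspace(0,2*np.pi,48); P=np.array([proj(p,[c[0]+r*np.cos(t),c[1]+r*np.sin(t),h]) for t in a for h in(h0,h1)])
    return np.r_[P.min(0),P.max(0)]
def mb(m):
    v,u=np.nonzero(m); return np.array([u.min(),v.min(),u.max()+1,v.max()+1])
E
python3 - <<'E'
from h import *
P={n:snapshot(n) for n in("scene","top")}
save(P["top"],"c1.png",(200,170,460,390),3)
M={}
for n,near in(("scene",(401,189)),("top",(264,279))):
    r=[q for q in regions_of("knob_grip",P[n]) if np.hypot(*(np.array(q["uv"])-near))<25]
    M[n]=mb(r[0]["pixels"]); print(n,M[n],r[0]["confidence"])
    q=[q for q in regions_of("jar",P[n]) if np.hypot(*(np.array(q["uv"])-((335,248) if n=="scene" else (332,263))))<15]
    print("jar",mb(q[0]["pixels"]));M["j"+n]=mb(q[0]["pixels"])
f=lambda c:np.concatenate([bbox(P[n],c,21.5,c[2]-24,c[2]+10)-M[n] for n in P])
r=least_squares(f,[545,160,215],loss="soft_l1");print("knob",r.x.round(1),f(r.x).round(1))
g=lambda c:np.concatenate([(bbox(P["top"],c,32,70,121)-M["jtop"]),(bbox(P["scene"],c,32,70,121)-M["jscene"])[:3]])
r2=least_squares(g,[570,57],loss="soft_l1");print("jar",r2.x.round(1),g(r2.x).round(1))
# red arm / pin
hsv=cv2.cvtColor(P["top"]["color"],cv2.COLOR_RGB2HSV)
print("post from pin (top, z178)",atz(P["top"],(316,322.5),178).round(1),"scene",atz(P["scene"],(360,182),178).round(1))
k=r.x[:2];j=r2.x;m=(k+j)/2;d=j-k;L=np.hypot(*d);n=np.array([-d[1],d[0]])/L;h=np.sqrt(105**2-L*L/4)
print("posts",m+n*h,m-n*h,"angle",np.degrees(2*np.arcsin(L/210)))
E
```

```text
scene [389 173 419 203] 0.88
jar [316 227 353 273]
top [248 267 278 296] 0.8
jar [316 244 353 281]
knob [539.9 164.1 212.4] [-0.5 -0.3 -3.1  0.4 -1.1  0.4 -0.7 -0.3]
jar [572.7  54.4] [-1.3 -0.6 -0.6  0.2 -0.9 -2.2 -0.7]
post from pin (top, z178) [475.3  81.7 178. ] scene [482.2  87.5 178. ]
posts [640.67699365 134.4792263 ] [471.97232588  84.0069574 ] angle 66.02795164378648
```

View pics/c1.png

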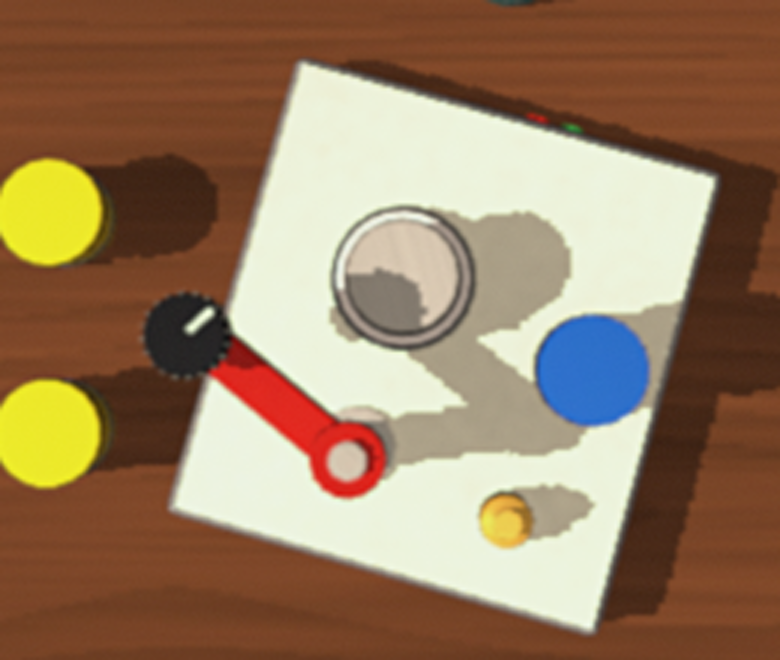

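Emit:
arm_command:
  deltas:
    - {"offset": [0, 0, -0.7], "rotation": [0, 0, -10], "gripper": 8.5}
    - {"offset": [0, 0, -0.7], "rotation": [0, 0, -10], "gripper": 8.5}
    - {"offset": [0, 0, -0.7], "rotation": [0, 0, -10], "gripper": 8.5}
    - {"offset": [0, 0, -0.7], "rotation": [0, 0, -10], "gripper": 8.5}
    - {"offset": [0, 0, -0.7], "rotation": [0, 0, -10], "gripper": 8.5}
    - {"offset": [0, 0, -0.7], "rotation": [0, 0, -10], "gripper": 8.5}
    - {"offset": [0, 0, -0.7], "rotation": [0, 0, -10], "gripper": 8.5}
    - {"offset": [0, 0, -0.7], "rotation": [0, 0, -10], "gripper": 8.5}
    - {"offset": [0, 0, -0.7], "rotation": [0, 0, -10], "gripper": 8.5}
    - {"offset": [0, 0, -0.7], "rotation": [0, 0, -10], "gripper": 8.5}

```text
clock: 2.05
tcp_pos: [148.5, -503.6, 301.6]
orientation: [-180.0, 0.0, 116.8]
force: [-0.0, 0.3, 0.7]
finger_gap: 84.9
grip_force: 0.0
```

Emit:
arm_command:
  deltas:
    - {"offset": [3.2, 4.9, 0], "rotation": [0, 0, 0], "gripper": 8.5}
    - {"offset": [3.2, 4.9, 0], "rotation": [0, 0, 0], "gripper": 8.5}
    - {"offset": [3.2, 4.9, 0], "rotation": [0, 0, 0], "gripper": 8.5}
    - {"offset": [3.2, 4.9, 0], "rotation": [0, 0, 0], "gripper": 8.5}
    - {"offset": [3.2, 4.9, 0], "rotation": [0, 0, 0], "gripper": 8.5}
    - {"offset": [3.2, 4.9, 0], "rotation": [0, 0, 0], "gripper": 8.5}
    - {"offset": [3.2, 4.9, 0], "rotation": [0, 0, 0], "gripper": 8.5}
    - {"offset": [3.2, 4.9, 0], "rotation": [0, 0, 0], "gripper": 8.5}
    - {"offset": [3.2, 4.9, 0], "rotation": [0, 0, 0], "gripper": 8.5}
    - {"offset": [3.2, 4.9, 0], "rotation": [0, 0, 0], "gripper": 8.5}
    - {"offset": [3.2, 4.9, 0], "rotation": [0, 0, 0], "gripper": 8.5}
    - {"offset": [3.2, 4.9, 0], "rotation": [0, 0, 0], "gripper": 8.5}

```text
clock: 3.55
tcp_pos: [504.9, 104.0, 301.6]
orientation: [180.0, 0.0, 116.5]
force: [0.8, -0.4, 0.9]
finger_gap: 85.2
grip_force: 0.0
```

```bash
cat >> h.py <<'E'
def st():
    s=observe(); print("t%.2f"%s["clock"],"tcp",np.round(s["tcp_pos"],1),"rpy",np.round(s["orientation"],1),"q",np.round(s["q"],1),"F",np.round(s["force"],1),"T",np.round(s["ft_torque"],2),"gap",round(s["finger_gap"],1),"grip",round(s["grip_force"],1)); return s
def to(s,X):
    from scipy.spatial.transform import Rotation as R
    return R.from_euler("xyz",s["orientation"],degrees=True).inv().apply(np.array(X)-s["tcp_pos"])/10
E
python3 - <<'E'
from h import *
s=st()
p=snapshot("wrist"); save(p,"w1.png"); print(ray(p,(320,240))[0],proj(p,[540,163,224]))
for t in("knob_grip","jar"):
    for r in spot_in(t,p)[:3]: print(t,r["uv"],r["confidence"],atz(p,r["uv"],224 if t[0]=="k" else 121).round(1))
print(to(s,[540,163,194]))
E
```

```text
t3.55 tcp [504.9 104.  301.6] rpy [180.    0.  116.5] q [  4.2   3.   14.1 101.   -0.   67.7] F [ 0.8 -0.4  0.9] T [-0.09 -0.07  0.03] gap 85.2 grip 0.0
[474.00641132 163.84178411 443.9397994 ] [413.37800318 201.76957934]
knob_grip [411.0, 198.6] 0.84 [537.6 164.1 224. ]
jar [367.9, 63.1] 0.85 [475.  248.5 121. ]
jar [474.9, 126.8] 0.78 [586.2 245.9 121. ]
[ 3.72979977  5.76378965 10.75883242]
```

View pics/w1.png

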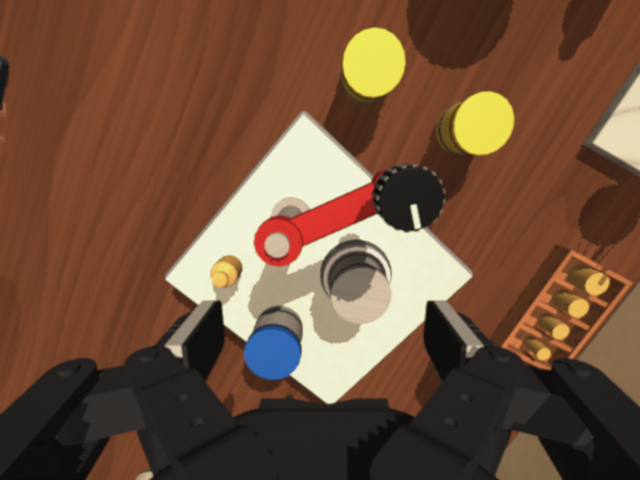

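The wrist view shows the knob at (411,198), giving (539,163.5), which agrees with the other cameras. The pin is at (278,245). I'll descend over the knob and grip it.

Emit:
arm_command:
  deltas:
    - {"offset": [1.9, 2.85, 0], "rotation": [0, 0, 0], "gripper": 8.5}
    - {"offset": [1.9, 2.85, 0], "rotation": [0, 0, 0], "gripper": 8.5}
    - {"offset": [0, 0, 3.6], "rotation": [0, 0, 0], "gripper": 8.5}
    - {"offset": [0, 0, 3.6], "rotation": [0, 0, 0], "gripper": 8.5}
    - {"offset": [0, 0, 3.6], "rotation": [0, 0, 0], "gripper": 8.5}
    - {"offset": [0, 0, 0], "rotation": [0, 0, 0], "gripper": 3.5}
    - {"offset": [0, 0, 0], "rotation": [0, 0, 0], "gripper": 3.5}
    - {"offset": [0, 0, 0], "rotation": [0, 0, 0], "gripper": 3.5}
    - {"offset": [0, 0, 0], "rotation": [0, 0, 0], "gripper": 3.5}
    - {"offset": [0, 0, 0], "rotation": [0, 0, 0], "gripper": 3.5}
  newtons: 40

```text
clock: 4.95
tcp_pos: [540.0, 161.6, 196.4]
orientation: [179.7, 0.1, 116.4]
force: [0.7, -0.1, 6.2]
finger_gap: 42.1
grip_force: 41.9
```

```bash
python3 - <<'E'
from h import *
s=st()
p=snapshot("wrist"); save(p,"w2.png",(220,230,450,430),3)
# swing plan: centre C, rotate cw, constant tool offset per row
C=np.array([473.5,84]); k=np.array(s["tcp_pos"][:2]); v=k-C; print("radius",np.hypot(*v),"ang",np.degrees(np.arctan2(v[1],v[0])))
yaw=np.radians(s["orientation"][2])
for d in(6,7):
    a=np.radians(d); R=np.array([[np.cos(a),np.sin(a)],[-np.sin(a),np.cos(a)]])
    dw=(R@v-v)*105/np.hypot(*v); print(d,dw@[np.cos(yaw),np.sin(yaw)]/10,dw@[np.sin(yaw),-np.cos(yaw)]/10)
E
```

```text
t4.95 tcp [540.  161.6 196.4] rpy [1.797e+02 1.000e-01 1.164e+02] q [ 9.9  7.9  7.2 89.  -0.  73.4] F [ 0.7 -0.1  6.2] T [-0.1  -0.05 -0.04] gap 42.1 grip 41.9
radius 102.19407499583545 ang 49.38824910565809
6 -1.0330348468181831 0.3751813915362313
7 -1.2087816268935654 0.4271071780865303
```

View pics/w2.png

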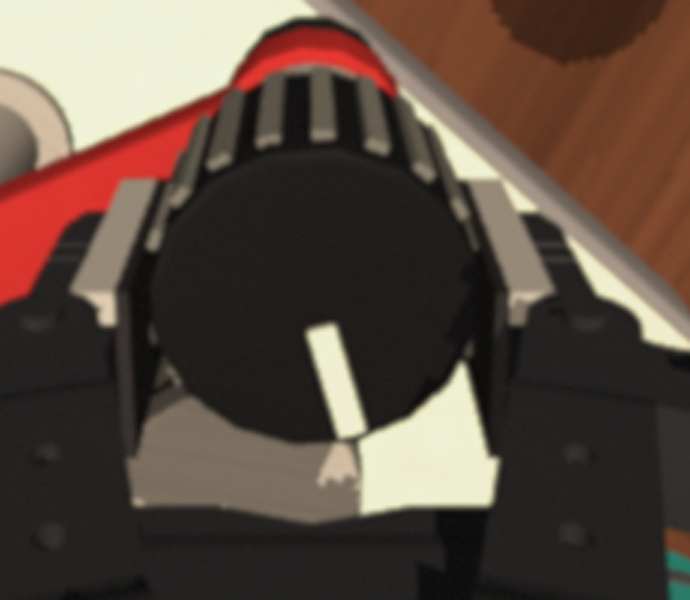

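```bash
python3 - <<'E'
from h import *
s=st(); p=snapshot("wrist")
for z in(223,225,227):
  print(z,atz(p,(324,329),z).round(1), "top/bot edge",atz(p,(324,280.5),z).round(1),atz(p,(327,376.5),z).round(1))
print(proj(p,[540,161.6,225]), bbox(p,(540,161.6),21.5,225,225),bbox(p,(539,163.5),21.5,225,225))
E
```

```text
t5.00 tcp [540.  161.6 196.4] rpy [1.797e+02 1.000e-01 1.164e+02] q [ 9.9  7.9  7.2 89.  -0.  73.4] F [ 1.4 -0.2  7. ] T [-0.02 -0.12 -0.03] gap 42.0 grip 41.9
223 [537.9 163.9 223. ] top/bot edge [529.1 181.6 223. ] [548.3 145.5 223. ]
225 [537.3 164.9 225. ] top/bot edge [528.7 182.3 225. ] [547.6 146.8 225. ]
227 [536.8 165.9 227. ] top/bot edge [528.4 182.9 227. ] [546.9 148.2 227. ]
[326.43653625 338.75072134] [269.56829012 285.75025241 383.26460496 387.1233261 ] [269.18576085 280.18030551 383.39959023 382.47904899]
```

Emit:
arm_command:
  deltas:
    - {"offset": [0, 0, 0], "rotation": [0, 0, 0], "gripper": 5.5}
    - {"offset": [0, 0, 0], "rotation": [0, 0, 0], "gripper": 5.5}
    - {"offset": [0.28, 0, 0.15], "rotation": [0, 0, 0], "gripper": 5.5}
    - {"offset": [0, 0, 0], "rotation": [0, 0, 0], "gripper": 5.5}
    - {"offset": [0, 0, 0], "rotation": [0, 0, 0], "gripper": 3.5}
    - {"offset": [0, 0, 0], "rotation": [0, 0, 0], "gripper": 3.5}
    - {"offset": [0, 0, 0], "rotation": [0, 0, 0], "gripper": 3.5}
  newtons: 40

```text
clock: 5.92
tcp_pos: [537.9, 164.8, 192.1]
orientation: [179.8, -0.0, 116.5]
force: [4.7, 3.8, -0.7]
finger_gap: 42.1
grip_force: 41.5
```

```bash
python3 - <<'E'
from h import *
s=st()
C=np.array([473.5,84]); k=np.array(s["tcp_pos"][:2]); v=k-C; print("radius",np.hypot(*v))
yaw=np.radians(s["orientation"][2]); a=np.radians(6); R=np.array([[np.cos(a),np.sin(a)],[-np.sin(a),np.cos(a)]])
dw=(R@v-v)*105/np.hypot(*v); print(dw@[np.cos(yaw),np.sin(yaw)]/10,dw@[np.sin(yaw),-np.cos(yaw)]/10)
E
```

```text
t5.92 tcp [537.9 164.8 192.1] rpy [179.8  -0.  116.5] q [10.2  7.9  6.7 88.7  0.1 73.7] F [ 4.7  3.8 -0.7] T [ 0.81 -0.75 -0.01] gap 42.1 grip 41.5
radius 103.32560846175706
-1.0189906257521266 0.4118011363814091
```

Emit:
arm_command:
  deltas:
    - {"offset": [-1.02, 0.41, 0], "rotation": [0, 0, 6], "gripper": 3.5}
    - {"offset": [-1.02, 0.41, 0], "rotation": [0, 0, 6], "gripper": 3.5}
    - {"offset": [-1.02, 0.41, 0], "rotation": [0, 0, 6], "gripper": 3.5}
    - {"offset": [-1.02, 0.41, 0], "rotation": [0, 0, 6], "gripper": 3.5}
    - {"offset": [-1.02, 0.41, 0], "rotation": [0, 0, 6], "gripper": 3.5}
    - {"offset": [0, 0, 0], "rotation": [0, 0, 0], "gripper": 3.5}

```text
clock: 6.68
tcp_pos: [570.6, 119.5, 192.2]
orientation: [179.8, 0.0, 86.4]
force: [5.7, 0.8, -0.6]
finger_gap: 41.8
grip_force: 41.6
```

```bash
python3 - <<'E'
from h import *
s=st()
a=np.array([537.9,164.8]);b=np.array(s["tcp_pos"][:2]);j=np.array([572.7,54.4])
f=lambda c:[np.hypot(*(a-c))-105,np.hypot(*(b-c))-105]
print("pivot by two tcp",least_squares(f,[473,84]).x)
E
```

```text
t6.67 tcp [570.6 119.5 192.2] rpy [179.8   0.   86.4] q [ 5.3 11.  10.2 89.1 -0.  98.8] F [ 5.7  0.8 -0.6] T [ 0.28 -1.11 -0.1 ] gap 41.8 grip 41.6
pivot by two tcp [472.21120029  82.88552269]
```

Emit:
arm_command:
  deltas:
    - {"offset": [-1.02, 0.41, 0], "rotation": [0, 0, 6], "gripper": 3.5}
    - {"offset": [-1.02, 0.41, 0], "rotation": [0, 0, 6], "gripper": 3.5}
    - {"offset": [-1.02, 0.41, 0], "rotation": [0, 0, 6], "gripper": 3.5}
    - {"offset": [-1.02, 0.41, 0], "rotation": [0, 0, 6], "gripper": 3.5}
    - {"offset": [-1.02, 0.41, 0], "rotation": [0, 0, 6], "gripper": 3.5}
    - {"offset": [-0.5, 0.2, 0], "rotation": [0, 0, 3], "gripper": 3.5}
    - {"offset": [0, 0, 0], "rotation": [0, 0, 0], "gripper": 3.5}

```text
clock: 7.55
tcp_pos: [574.6, 59.7, 192.2]
orientation: [179.9, 0.1, 53.5]
force: [3.8, -1.7, 1.2]
finger_gap: 42.2
grip_force: 41.6
```

Emit:
arm_command:
  deltas:
    - {"offset": [-0.3, 0.12, 0], "rotation": [0, 0, 2], "gripper": 3.5}
    - {"offset": [0, 0, 0], "rotation": [0, 0, 0], "gripper": 3.5}

```text
clock: 7.8
tcp_pos: [574.0, 57.2, 192.1]
orientation: [179.9, -0.0, 51.4]
force: [5.9, -1.2, 0.3]
finger_gap: 42.0
grip_force: 41.6
```

```bash
python3 - <<'E'
from h import *
s=st()
E
```

```text
t7.80 tcp [574.   57.2 192.1] rpy [179.9  -0.   51.4] q [-9.000e-01  1.010e+01  9.200e+00  8.900e+01 -1.000e-01  1.276e+02] F [ 5.9 -1.2  0.3] T [-0.23 -1.04 -0.06] gap 42.0 grip 41.6
```

Emit:
arm_command:
  deltas:
    - {"offset": [-0.2, 0.08, 0], "rotation": [0, 0, 1], "gripper": 3.5}
    - {"offset": [0, 0, 0], "rotation": [0, 0, 0], "gripper": 3.5}

```text
clock: 8.05
tcp_pos: [573.4, 55.4, 192.2]
orientation: [179.9, -0.0, 50.5]
force: [5.7, -0.3, 0.1]
finger_gap: 42.1
grip_force: 41.6
```

Emit:
arm_command:
  deltas:
    - {"offset": [-0.2, 0.08, 0], "rotation": [0, 0, 1], "gripper": 3.5}
    - {"offset": [0, 0, 0], "rotation": [0, 0, 0], "gripper": 3.5}

```text
clock: 8.3
tcp_pos: [573.2, 54.5, 192.1]
orientation: [179.9, -0.2, 49.5]
force: [6.1, 0.7, -0.6]
finger_gap: 42.1
grip_force: 41.5
```

Emit:
arm_command:
  deltas:
    - {"offset": [-0.2, 0.08, 0], "rotation": [0, 0, 1], "gripper": 3.5}
    - {"offset": [0, 0, 0], "rotation": [0, 0, 0], "gripper": 3.5}

```text
clock: 8.55
tcp_pos: [573.1, 54.3, 192.1]
orientation: [-180.0, -0.4, 48.6]
force: [7.7, 5.9, -0.5]
finger_gap: 42.1
grip_force: 41.5
```

Emit:
arm_command:
  deltas:
    - {"offset": [0.1, 0.11, 0.025], "rotation": [0, 0, 10], "gripper": 3.5}
    - {"offset": [0, 0, 0.025], "rotation": [0, 0, 10], "gripper": 3.5}
    - {"offset": [0, 0, 0.025], "rotation": [0, 0, 10], "gripper": 3.5}
    - {"offset": [0, 0, 0.025], "rotation": [0, 0, 10], "gripper": 3.5}
    - {"offset": [0, 0, 0], "rotation": [0, 0, 0], "gripper": 3.5}

```text
clock: 9.18
tcp_pos: [573.4, 54.2, 191.1]
orientation: [-179.7, -0.1, 8.5]
force: [4.5, 5.2, 1.2]
finger_gap: 41.9
grip_force: 41.6
```

```bash
python3 - <<'E'
from h import *
s=st()
E
```

```text
t9.18 tcp [573.4  54.2 191.1] rpy [-1.797e+02 -1.000e-01  8.500e+00] q [ -1.4   9.9   8.9  88.9   0.3 170.1] F [4.5 5.2 1.2] T [ 0.99 -1.07 -0.04] gap 41.9 grip 41.6
```

Emit:
arm_command:
  deltas:
    - {"offset": [0, 0, 0], "rotation": [0, 0, 0], "gripper": 6.5}
    - {"offset": [0, 0, 0], "rotation": [0, 0, 0], "gripper": 6.5}
    - {"offset": [0, 0, 0], "rotation": [0, 0, -10], "gripper": 6.5}
    - {"offset": [0, 0, 0], "rotation": [0, 0, -10], "gripper": 6.5}
    - {"offset": [0, 0, 0], "rotation": [0, 0, -10], "gripper": 6.5}
    - {"offset": [0, 0, 0], "rotation": [0, 0, -10], "gripper": 6.5}
    - {"offset": [0, 0, 0], "rotation": [0, 0, -10], "gripper": 6.5}
    - {"offset": [0, 0, 0], "rotation": [0, 0, -10], "gripper": 6.5}
    - {"offset": [0, 0, 0], "rotation": [0, 0, -10], "gripper": 6.5}
    - {"offset": [0, 0, 0], "rotation": [0, 0, -10], "gripper": 6.5}
    - {"offset": [0, 0, 0], "rotation": [0, 0, -10], "gripper": 6.5}
    - {"offset": [0, 0, 0], "rotation": [0, 0, -10], "gripper": 6.5}

```text
clock: 10.68
tcp_pos: [571.8, 51.3, 190.4]
orientation: [-179.9, -0.0, 108.8]
force: [1.2, -0.5, -0.4]
finger_gap: 64.8
grip_force: 0.0
```

Emit:
arm_command:
  deltas:
    - {"offset": [0, 0, 0], "rotation": [0, 0, -10], "gripper": 6.5}
    - {"offset": [0, 0, 0], "rotation": [0, 0, -10], "gripper": 6.5}
    - {"offset": [0, 0, 0], "rotation": [0, 0, -10], "gripper": 6.5}
    - {"offset": [0, 0, 0], "rotation": [0, 0, -10], "gripper": 6.5}
    - {"offset": [0, 0, 0], "rotation": [0, 0, -10], "gripper": 6.5}
    - {"offset": [0, 0, 0], "rotation": [0, 0, -10], "gripper": 6.5}
    - {"offset": [0, 0, 0], "rotation": [0, 0, -10], "gripper": 6.5}
    - {"offset": [0, 0, 0], "rotation": [0, 0, -10], "gripper": 6.5}
    - {"offset": [0, 0, 0], "rotation": [0, 0, -10], "gripper": 6.5}
    - {"offset": [0, 0, 0], "rotation": [0, 0, -10], "gripper": 6.5}
    - {"offset": [0, 0, 0], "rotation": [0, 0, -10], "gripper": 6.5}
    - {"offset": [0, 0, 0], "rotation": [0, 0, -10], "gripper": 6.5}

```text
clock: 12.18
tcp_pos: [571.8, 51.3, 190.4]
orientation: [179.9, -0.1, -131.2]
force: [-0.1, -0.8, 0.2]
finger_gap: 65.1
grip_force: 0.0
```

Emit:
arm_command:
  deltas:
    - {"offset": [0, 0, 0], "rotation": [0, 0, -10], "gripper": 6.5}
    - {"offset": [0, 0, 0], "rotation": [0, 0, -10], "gripper": 6.5}
    - {"offset": [0, 0, 0], "rotation": [0, 0, -10], "gripper": 6.5}
    - {"offset": [0, 0, 0], "rotation": [0, 0, -10], "gripper": 6.5}
    - {"offset": [0, 0, 0], "rotation": [0, 0, -10], "gripper": 6.5}
    - {"offset": [0, 0, 0], "rotation": [0, 0, -10], "gripper": 6.5}
    - {"offset": [0, 0, 0], "rotation": [0, 0, -10], "gripper": 6.5}
    - {"offset": [0, 0, 0], "rotation": [0, 0, -10], "gripper": 6.5}
    - {"offset": [0, 0, 0], "rotation": [0, 0, -10], "gripper": 6.5}
    - {"offset": [0, 0, 0], "rotation": [0, 0, -10], "gripper": 6.5}
    - {"offset": [0, 0, 0], "rotation": [0, 0, -10], "gripper": 6.5}
    - {"offset": [0, 0, 0], "rotation": [0, 0, -10], "gripper": 6.5}

```text
clock: 13.68
tcp_pos: [571.8, 51.3, 190.4]
orientation: [180.0, 0.1, -11.2]
force: [0.3, 0.1, 1.0]
finger_gap: 64.9
grip_force: 0.0
```

```bash
python3 - <<'E'
from h import *
s=st()
E
```

```text
t13.68 tcp [571.8  51.3 190.4] rpy [ 1.80e+02  1.00e-01 -1.12e+01] q [  -1.5    9.9    8.8   89.    -0.  -170.3] F [0.3 0.1 1. ] T [0.03 0.03 0.05] gap 64.9 grip 0.0
```

Emit:
arm_command:
  deltas:
    - {"offset": [0.1, -0.24, 0], "rotation": [0, 0, 0], "gripper": 6.5}
    - {"offset": [0, 0, 0], "rotation": [0, 0, 0], "gripper": 3.5}
    - {"offset": [0, 0, 0], "rotation": [0, 0, 0], "gripper": 3.5}
    - {"offset": [0, 0, 0], "rotation": [0, 0, 0], "gripper": 3.5}
    - {"offset": [0, 0, 0.025], "rotation": [0, 0, 10], "gripper": 3.5}
    - {"offset": [0, 0, 0.025], "rotation": [0, 0, 10], "gripper": 3.5}
    - {"offset": [0, 0, 0.025], "rotation": [0, 0, 10], "gripper": 3.5}
    - {"offset": [0, 0, 0.025], "rotation": [0, 0, 10], "gripper": 3.5}

```text
clock: 14.68
tcp_pos: [573.8, 53.8, 189.9]
orientation: [180.0, 0.0, -51.9]
force: [-1.5, 0.1, 0.7]
finger_gap: 41.7
grip_force: 40.7
```

Emit:
arm_command:
  deltas:
    - {"offset": [0, 0, 0.025], "rotation": [0, 0, 10], "gripper": 3.5}
    - {"offset": [0, 0, 0.025], "rotation": [0, 0, 10], "gripper": 3.5}
    - {"offset": [0, 0, 0.025], "rotation": [0, 0, 10], "gripper": 3.5}
    - {"offset": [0, 0, 0.025], "rotation": [0, 0, 10], "gripper": 3.5}
    - {"offset": [0, 0, 0.025], "rotation": [0, 0, 10], "gripper": 3.5}
    - {"offset": [0, 0, 0.025], "rotation": [0, 0, 10], "gripper": 3.5}
    - {"offset": [0, 0, 0.025], "rotation": [0, 0, 10], "gripper": 3.5}
    - {"offset": [0, 0, 0.025], "rotation": [0, 0, 10], "gripper": 3.5}
    - {"offset": [0, 0, 0.025], "rotation": [0, 0, 10], "gripper": 3.5}
    - {"offset": [0, 0, 0.025], "rotation": [0, 0, 10], "gripper": 3.5}
    - {"offset": [0, 0, 0.025], "rotation": [0, 0, 10], "gripper": 3.5}
    - {"offset": [0, 0, 0.025], "rotation": [0, 0, 10], "gripper": 3.5}

```text
clock: 16.18
tcp_pos: [573.0, 54.2, 186.9]
orientation: [179.9, -0.1, -171.9]
force: [-2.8, 2.7, 1.6]
finger_gap: 41.6
grip_force: 40.8
```

```bash
python3 - <<'E'
from h import *
s=st()
save(snapshot("scene"),"s2.png",(220,150,480,330),3)
E
```

```text
t16.18 tcp [573.   54.2 186.9] rpy [ 1.799e+02 -1.000e-01 -1.719e+02] q [-1.3 10.1  8.7 88.7  0.1 -9.4] F [-2.8  2.7  1.6] T [0.42 0.62 0.04] gap 41.6 grip 40.8
```

View pics/s2.png

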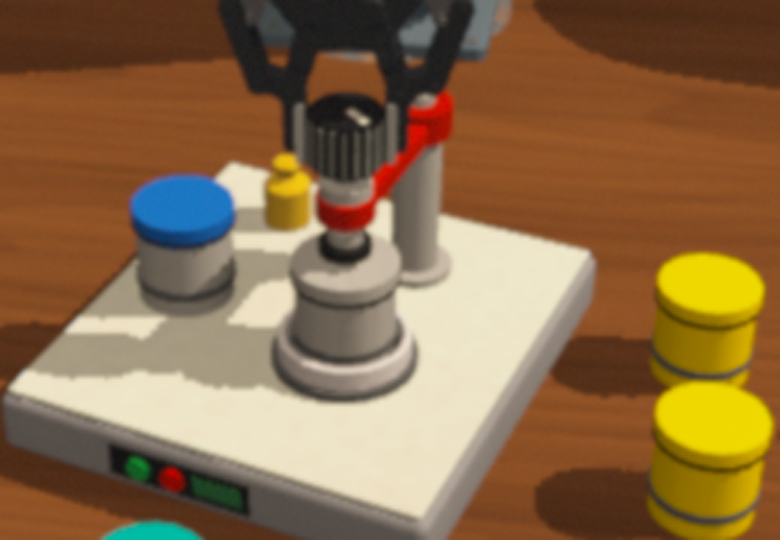

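The knob, gripped and turning, is at crop (345,130), with the pad right above the jar lid at (345,245). The jar is upright in its cup and the spare is untouched. I'll carry on screwing.

Emit:
arm_command:
  deltas:
    - {"offset": [0, 0, 0.025], "rotation": [0, 0, 10], "gripper": 3.5}
    - {"offset": [0, 0, 0.025], "rotation": [0, 0, 10], "gripper": 3.5}
    - {"offset": [0, 0, 0.025], "rotation": [0, 0, 10], "gripper": 3.5}
    - {"offset": [0, 0, 0.025], "rotation": [0, 0, 10], "gripper": 3.5}
    - {"offset": [0, 0, 0.025], "rotation": [0, 0, 10], "gripper": 3.5}
    - {"offset": [0, 0, 0.025], "rotation": [0, 0, 10], "gripper": 3.5}
    - {"offset": [0, 0, 0.025], "rotation": [0, 0, 10], "gripper": 3.5}
    - {"offset": [0, 0, 0.025], "rotation": [0, 0, 10], "gripper": 3.5}
    - {"offset": [0, 0, 0.025], "rotation": [0, 0, 10], "gripper": 3.5}

```text
clock: 17.35
tcp_pos: [573.5, 54.8, 184.6]
orientation: [-179.9, -0.1, 98.3]
force: [-1.8, 2.6, 1.6]
finger_gap: 42.1
grip_force: 40.8
```

Emit:
arm_command:
  deltas:
    - {"offset": [0, 0, 0.025], "rotation": [0, 0, 10], "gripper": 3.5}
    - {"offset": [0, 0, 0.025], "rotation": [0, 0, 10], "gripper": 3.5}
    - {"offset": [0, 0, 0.025], "rotation": [0, 0, 10], "gripper": 3.5}
    - {"offset": [0, 0, 0.025], "rotation": [0, 0, 10], "gripper": 3.5}
    - {"offset": [0, 0, 0.025], "rotation": [0, 0, 10], "gripper": 3.5}
    - {"offset": [0, 0, 0.025], "rotation": [0, 0, 10], "gripper": 3.5}
    - {"offset": [0, 0, 0.025], "rotation": [0, 0, 10], "gripper": 3.5}
    - {"offset": [0, 0, 0.025], "rotation": [0, 0, 10], "gripper": 3.5}
    - {"offset": [0, 0, 0.025], "rotation": [0, 0, 10], "gripper": 3.5}

```text
clock: 18.48
tcp_pos: [574.1, 54.3, 182.4]
orientation: [-179.9, 0.0, 8.3]
force: [-0.5, 1.5, 1.9]
finger_gap: 42.1
grip_force: 40.8
```

```bash
python3 - <<'E'
from h import *
s=st()
E
```

```text
t18.48 tcp [574.1  54.3 182.4] rpy [-179.9    0.     8.3] q [-1.300e+00  1.010e+01  8.200e+00  8.800e+01  1.000e-01  1.704e+02] F [-0.5  1.5  1.9] T [0.38 0.24 0.06] gap 42.1 grip 40.8
```

Emit:
arm_command:
  deltas:
    - {"offset": [0, 0, 0], "rotation": [0, 0, 0], "gripper": 6.5}
    - {"offset": [0, 0, 0], "rotation": [0, 0, 0], "gripper": 6.5}
    - {"offset": [0, 0, 0], "rotation": [0, 0, -10], "gripper": 6.5}
    - {"offset": [0, 0, 0], "rotation": [0, 0, -10], "gripper": 6.5}
    - {"offset": [0, 0, 0], "rotation": [0, 0, -10], "gripper": 6.5}
    - {"offset": [0, 0, 0], "rotation": [0, 0, -10], "gripper": 6.5}
    - {"offset": [0, 0, 0], "rotation": [0, 0, -10], "gripper": 6.5}
    - {"offset": [0, 0, 0], "rotation": [0, 0, -10], "gripper": 6.5}
    - {"offset": [0, 0, 0], "rotation": [0, 0, -10], "gripper": 6.5}
    - {"offset": [0, 0, 0], "rotation": [0, 0, -10], "gripper": 6.5}
    - {"offset": [0, 0, 0], "rotation": [0, 0, -10], "gripper": 6.5}
    - {"offset": [0, 0, 0], "rotation": [0, 0, -10], "gripper": 6.5}

```text
clock: 19.98
tcp_pos: [574.4, 53.4, 182.3]
orientation: [180.0, 0.0, 108.9]
force: [0.2, 0.0, -0.5]
finger_gap: 64.4
grip_force: 0.0
```

Emit:
arm_command:
  deltas:
    - {"offset": [0, 0, 0], "rotation": [0, 0, -10], "gripper": 6.5}
    - {"offset": [0, 0, 0], "rotation": [0, 0, -10], "gripper": 6.5}
    - {"offset": [0, 0, 0], "rotation": [0, 0, -10], "gripper": 6.5}
    - {"offset": [0, 0, 0], "rotation": [0, 0, -10], "gripper": 6.5}
    - {"offset": [0, 0, 0], "rotation": [0, 0, -10], "gripper": 6.5}
    - {"offset": [0, 0, 0], "rotation": [0, 0, -10], "gripper": 6.5}
    - {"offset": [0, 0, 0], "rotation": [0, 0, -10], "gripper": 6.5}
    - {"offset": [0, 0, 0], "rotation": [0, 0, -10], "gripper": 6.5}
    - {"offset": [0, 0, 0], "rotation": [0, 0, -10], "gripper": 6.5}
    - {"offset": [0, 0, 0], "rotation": [0, 0, -10], "gripper": 6.5}
    - {"offset": [0, 0, 0], "rotation": [0, 0, -10], "gripper": 6.5}
    - {"offset": [0, 0, 0], "rotation": [0, 0, -10], "gripper": 6.5}

```text
clock: 21.48
tcp_pos: [574.4, 53.4, 182.3]
orientation: [-180.0, -0.0, -131.1]
force: [0.2, 0.5, 0.4]
finger_gap: 64.9
grip_force: 0.0
```

Emit:
arm_command:
  deltas:
    - {"offset": [0, 0, 0], "rotation": [0, 0, -10], "gripper": 6.5}
    - {"offset": [0, 0, 0], "rotation": [0, 0, -10], "gripper": 6.5}
    - {"offset": [0, 0, 0], "rotation": [0, 0, -10], "gripper": 6.5}
    - {"offset": [0, 0, 0], "rotation": [0, 0, -10], "gripper": 6.5}
    - {"offset": [0, 0, 0], "rotation": [0, 0, -10], "gripper": 6.5}
    - {"offset": [0, 0, 0], "rotation": [0, 0, -10], "gripper": 6.5}
    - {"offset": [0, 0, 0], "rotation": [0, 0, -10], "gripper": 6.5}
    - {"offset": [0, 0, 0], "rotation": [0, 0, -10], "gripper": 6.5}
    - {"offset": [0, 0, 0], "rotation": [0, 0, -10], "gripper": 6.5}
    - {"offset": [0, 0, 0], "rotation": [0, 0, -10], "gripper": 6.5}
    - {"offset": [0, 0, 0], "rotation": [0, 0, -10], "gripper": 6.5}
    - {"offset": [0, 0, 0], "rotation": [0, 0, -10], "gripper": 6.5}

```text
clock: 22.98
tcp_pos: [574.4, 53.4, 182.3]
orientation: [180.0, -0.0, -11.1]
force: [-0.3, -0.6, 0.0]
finger_gap: 65.1
grip_force: 0.0
```

```bash
python3 - <<'E'
from h import *
s=st()
E
```

```text
t22.98 tcp [574.4  53.4 182.3] rpy [180.   -0.  -11.1] q [  -1.3   10.2    8.2   88.    -0.  -170.2] F [-0.3 -0.6  0. ] T [ 0.04 -0.01 -0.02] gap 65.1 grip 0.0
```

Emit:
arm_command:
  deltas:
    - {"offset": [-0.08, 0, 0], "rotation": [0, 0, 0], "gripper": 3.5}
    - {"offset": [0, 0, 0], "rotation": [0, 0, 0], "gripper": 3.5}
    - {"offset": [0, 0, 0], "rotation": [0, 0, 0], "gripper": 3.5}
    - {"offset": [0, 0, 0.025], "rotation": [0, 0, 10], "gripper": 3.5}
    - {"offset": [0, 0, 0.025], "rotation": [0, 0, 10], "gripper": 3.5}
    - {"offset": [0, 0, 0.025], "rotation": [0, 0, 10], "gripper": 3.5}
    - {"offset": [0, 0, 0.025], "rotation": [0, 0, 10], "gripper": 3.5}
    - {"offset": [0, 0, 0.025], "rotation": [0, 0, 10], "gripper": 3.5}
    - {"offset": [0, 0, 0.025], "rotation": [0, 0, 10], "gripper": 3.5}
    - {"offset": [0, 0, 0.025], "rotation": [0, 0, 10], "gripper": 3.5}
    - {"offset": [0, 0, 0.025], "rotation": [0, 0, 10], "gripper": 3.5}
    - {"offset": [0, 0, 0.025], "rotation": [0, 0, 10], "gripper": 3.5}

```text
clock: 24.48
tcp_pos: [573.3, 54.2, 180.4]
orientation: [180.0, 0.0, -101.9]
force: [-1.2, 1.2, 2.7]
finger_gap: 41.8
grip_force: 40.8
```

Emit:
arm_command:
  deltas:
    - {"offset": [0, 0, 0.025], "rotation": [0, 0, 10], "gripper": 3.5}
    - {"offset": [0, 0, 0.025], "rotation": [0, 0, 10], "gripper": 3.5}
    - {"offset": [0, 0, 0.025], "rotation": [0, 0, 10], "gripper": 3.5}
    - {"offset": [0, 0, 0.025], "rotation": [0, 0, 10], "gripper": 3.5}
    - {"offset": [0, 0, 0.025], "rotation": [0, 0, 10], "gripper": 3.5}
    - {"offset": [0, 0, 0.025], "rotation": [0, 0, 10], "gripper": 3.5}
    - {"offset": [0, 0, 0.025], "rotation": [0, 0, 10], "gripper": 3.5}
    - {"offset": [0, 0, 0.025], "rotation": [0, 0, 10], "gripper": 3.5}
    - {"offset": [0, 0, 0.025], "rotation": [0, 0, 10], "gripper": 3.5}
    - {"offset": [0, 0, 0.025], "rotation": [0, 0, 10], "gripper": 3.5}
    - {"offset": [0, 0, 0.025], "rotation": [0, 0, 10], "gripper": 3.5}

```text
clock: 25.85
tcp_pos: [573.4, 54.4, 177.7]
orientation: [179.9, -0.0, 148.1]
force: [-1.1, 1.1, 1.2]
finger_gap: 42.1
grip_force: 40.8
```

```bash
python3 - <<'E'
from h import *
s=st()
E
```

```text
t25.85 tcp [573.4  54.4 177.7] rpy [179.9  -0.  148.1] q [-1.3 10.   7.5 87.4  0.1 30.6] F [-1.1  1.1  1.2] T [0.38 0.14 0.05] gap 42.1 grip 40.8
```

Emit:
arm_command:
  deltas:
    - {"offset": [0, 0, 0.025], "rotation": [0, 0, 10], "gripper": 3.5}
    - {"offset": [0, 0, 0.025], "rotation": [0, 0, 10], "gripper": 3.5}
    - {"offset": [0, 0, 0.025], "rotation": [0, 0, 10], "gripper": 3.5}

```text
clock: 26.22
tcp_pos: [573.5, 54.4, 177.0]
orientation: [179.9, -0.0, 118.1]
force: [0.0, 1.3, 1.9]
finger_gap: 42.3
grip_force: 40.8
```

```bash
python3 - <<'E'
from h import *
s=st()
E
```

```text
t26.23 tcp [573.5  54.4 177. ] rpy [179.9  -0.  118.1] q [-1.3 10.   7.4 87.4  0.1 60.6] F [0.  1.3 1.9] T [0.36 0.09 0.03] gap 42.3 grip 40.8
```

Emit:
arm_command:
  deltas:
    - {"offset": [0, 0, 0.025], "rotation": [0, 0, 10], "gripper": 3.5}
    - {"offset": [0, 0, 0.025], "rotation": [0, 0, 10], "gripper": 3.5}

```text
clock: 26.48
tcp_pos: [573.5, 53.9, 176.7]
orientation: [180.0, 0.1, 98.3]
force: [-1.1, 0.1, 2.6]
finger_gap: 41.8
grip_force: 41.1
```

```bash
python3 - <<'E'
from h import *
s=st()
E
```

```text
t26.48 tcp [573.5  53.9 176.7] rpy [1.80e+02 1.00e-01 9.83e+01] q [-1.3 10.   7.3 87.3 -0.  80.4] F [-1.1  0.1  2.6] T [-0.04  0.21  1.03] gap 41.8 grip 41.1
```

Emit:
arm_command:
  deltas:
    - {"offset": [0, 0, 0], "rotation": [0, 0, 5], "gripper": 3.5}
    - {"offset": [0, 0, 0], "rotation": [0, 0, 0], "gripper": 3.5}

```text
clock: 26.72
tcp_pos: [573.5, 53.9, 176.6]
orientation: [180.0, 0.0, 93.6]
force: [-1.5, 0.0, 2.4]
finger_gap: 41.9
grip_force: 41.1
```

```bash
python3 - <<'E'
from h import *
s=st()
E
```

```text
t26.73 tcp [573.5  53.9 176.6] rpy [180.    0.   93.6] q [-1.3 10.   7.3 87.3 -0.  85.2] F [-1.5  0.   2.4] T [0.04 0.18 0.61] gap 41.9 grip 41.1
```

Emit:
arm_command:
  deltas:
    - {"offset": [0, 0, 0], "rotation": [0, 0, 0], "gripper": 8.5}
    - {"offset": [0, 0, 0], "rotation": [0, 0, 0], "gripper": 8.5}
    - {"offset": [0, 0, 0], "rotation": [0, 0, 0], "gripper": 8.5}
    - {"offset": [0, 0, -2], "rotation": [0, 0, 0], "gripper": 8.5}
    - {"offset": [0, 0, -4], "rotation": [0, 0, 0], "gripper": 8.5}
    - {"offset": [0, 0, -4], "rotation": [0, 0, 0], "gripper": 8.5}
    - {"offset": [-4, 0, -2], "rotation": [0, 0, 0], "gripper": 8.5}
    - {"offset": [-5, 0, 0], "rotation": [0, 0, 0], "gripper": 8.5}

```text
clock: 27.72
tcp_pos: [580.1, -36.2, 299.0]
orientation: [179.7, 0.1, 93.6]
force: [-0.3, 0.6, -0.1]
finger_gap: 85.0
grip_force: 0.0
```

```bash
python3 - <<'E'
from h import *
s=st()
P={n:snapshot(n) for n in("scene","top")}
save(P["scene"],"s3.png",(240,150,440,300),4)
for n in P:
    for r in regions_of("knob_grip",P[n])[:2]: print(n,r["confidence"],mb(r["pixels"]),bbox(P[n],(573.3,54.3),21.5,175,209).round(1))
E
```

```text
t27.73 tcp [580.1 -36.2 299. ] rpy [1.797e+02 1.000e-01 9.360e+01] q [-10.2  12.9  24.7 101.5   0.   76.2] F [-0.3  0.6 -0.1] T [-0.02 -0.03  0.02] gap 85.0 grip 0.0
scene 0.78 [322 186 349 216] [320.7 184.3 346.8 215.3]
scene 0.53 [316 228 354 273] [320.7 184.3 346.8 215.3]
top 0.95 [320 246 348 273] [319.1 246.2 346.9 274.2]
top 0.5 [316 243 353 280] [319.1 246.2 346.9 274.2]
```

View pics/s3.png

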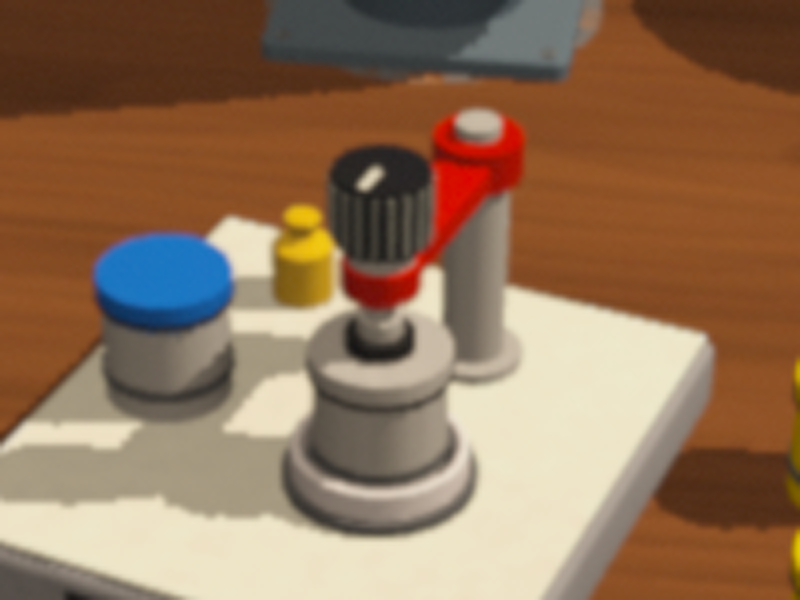

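The pad sits on the jar lid at crop (378,335). The knob at (380,205) is down on its collar, and the jar and spare stand upright. Together with the 1 N m torque rise at the stop and a grip height of about 199 mm, the knob is home.

```bash
python3 -c "
from station import *
print(close_job())"
```

```text
the job is handed in; nothing more can be done
None
```

The job is handed in at about 28 s: the clamp arm is swung over to its stop, the knob is screwed home with the pad pressing on the jar, the knob is released, and the spare jar was left where it stood.

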